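Set and lock the bench air regulator

ROBOT

A 7-joint arm with a two-finger parallel gripper is mounted at the origin on the work surface. World frame = base frame: x ahead of the robot, y to its left, z up, the work surface at z = 0. Lengths are in m, angles in degrees, forces in N, time in s.
With the tool pointing down it reaches from about 0.425 to 0.875 m from the base axis. Payload 9.9 kg.
Tool frame: the origin (TCP) lies midway between the tips of the shut fingers; the grasp point (between the pads) lies 19 mm behind it; z points along the fingers, y is the line along which they close (so a half turn about z gives the same grasp; the last joint's range is limited). The gripper opens to 85 mm and grips with 20 to 120 N. Pads are 22 mm wide; open, the fingers measure 114 mm over their backs; the gripper's body (76 mm by 85 mm) begins 54 mm behind the grasp point. The pads swing forward as they close: fully open they stand 13 mm farther back than shut.
Start: joints at [-4.801, 32.985, 1.427, 82.34, -0.859, 64.687, -3.237], TCP at [0.675, 0, 0.231] pointing down, gripper open.
Joint ranges: [-157.87, 157.87], [-19.46, 123.44], [-87.15, 90], [11.01, 140.99], [-62.26, 242.26], [9.8, 113.94], [-161.44, 161.44]. Speed limits (degrees/s): [127.2, 127.2, 172.46, 172.46, 180, 180, 180].

INTERFACE

Orientations are given as [roll, pitch, yaw] about the fixed x, y, z axes, in that order (R = Rz(yaw) Ry(pitch) Rx(roll)).
In Python, from station import * gives the robot as it stands.
- The arm moves only by the tool apply_moves, never from a script. Its argument "plan" is one flat list of numbers, 7 for each row, row after row: the shift along the tool's x, y, z scaled (see below), then the turn, a rotation vector about the tool's x, y, z scaled (see below), then the opening, from -1 (shut) to 1 (fully open). A call has 1 to 20 rows; each row is the pose to reach, as a shift and turn from the pose commanded when the call began, along the tool's axes at that moment, turning the shorter way round; what a row does not reach only later rows make up. The controller multiplies each number of a shift by 400 mm and each number of a turn by pi rad. A row lasts 1/12 s, in which the tool goes at most 41.7 mm and 7.16 degrees, less where a joint would pass 70% of its speed; a pose out of reach is approached as far as the arm can. A call with a number of a shift or a turn outside -1 to 1 is refused whole. A call with a gripper value outside its range is refused whole. The fingers move at their own pace and stop on an object; "grip_force" is the grip in N (left out, the last holds). Time passes only in rows, so rows that repeat a pose let the fingers close. It gives the time, the measured TCP pose, the force, the opening and the grip force at its end, in the units of the state.
- state(): the state, without advancing time (a new reading comes with each control period).
- get_image(name): name is "scene" or "side" or "wrist"; returns a dict with "pixels" (384x512x3 uint8, red, green, blue), "intrinsics" (3x3 intrinsics, pixels), "xyz" and "rotation" of the camera in the world. Camera axes: x right, y up, looking along -z (the intrinsics and any distortion apply to the point x, -y, -z); pixel columns grow to the right and rows downward; lengths in m; the calibration is good to about 2 mm. A picture is of the moment at which its call begins. There is no depth.
- sign_off(): hands the job in; it is judged then, once.
The state is a dict: "time_s": time; "joint_pos": joint angles; "qd": joint speeds; "joint_efforts": joint torques, N m; "tcp_pos": TCP position; "eef_rot": TCP orientation; "force": force on the tool from outside, world axes, zero at the start; "moment": the same for the moment, N m; "grip_width": finger opening in m; "grip_force": force on a finger pad.
Only numpy, scipy, OpenCV 4.12 (cv2) and the standard library are available. Lean on these libraries where they do the work, as an engineer would, in place of code of your own. Each camera call takes 0.05 s, during which the arm holds its last target. There are 200 camera calls.

TASK

Two small air regulators lie on the repair bench. On the long one with the steel sliding hood, turn the bar-shaped knob clockwise until its pointer nose points at the white mark on the ring around it, then slide the hood fully home over the knob to lock the setting. Leave the small round knob of the other regulator as it is.

Things in the scene. Friction and masses are not known exactly. Their poses are not given: they have to be found in the camera images.
- knob (a point): Black bar knob on the long regulator (aluminium block 110 x 250 x 30 mm): point on its vertical axis, 64 mm above the bench, where to grip. x: where its pointer nose points; z up. Bar 14 mm thick (y), 18 mm behind to 22 mm ahead of the axis, then 8 mm thick nose to 30; top at 78 mm; 48 mm disc below, top at 40 mm. Friction 0.05 N m; stays put. Starts 0.45 to 1.5 rad counter-clockwise of the mark.
- mark (a point): Top of the white mark, a fixed raised block 12 x 8 x 7 mm on the dark ring round the bar knob, 34 mm from the knob's axis, 37 mm above the bench. x: level, from the knob's axis out through the mark. The knob is set when its x axis points the same way as this one.
- lock_tab (a point): Black tab on the steel hood (92 x 86 mm) of the long regulator: grip point, 109 mm above the bench. Tab 12 mm thick (y), 40 mm wide (x), from 87 (roof) to 123 mm up, at the hood's centre. y: level, slide line, away from the knob; z up. The hood slides 100 to 120 mm along -y, 2 N friction, to a stop with the tab above the knob's axis; it clears the knob at any setting and stays put.
- round_knob (a point): Top of the small round knob (28 mm diameter, 30 mm tall, top 60 mm above the bench) on the other, shorter regulator (80 x 110 mm, no hood), 12 mm from its axis. Bystander; it turns easily and is to be left alone.

How it is judged (in metres and radians):
On the way, in this order (a step that is already met when the one before it is completed fails the run):
1. the knob points at the mark (within 0.2 rad) while the hood is still clear of it (angle between the x axis of knob and the x axis of mark, either way round below 0.2 rad and horizontal distance between lock_tab and knob above 0.08 m), for 0.2 s.
2. the hood is slid home over the knob, the knob still at the mark (angle between the x axis of knob and the x axis of mark, either way round below 0.2 rad and horizontal distance between lock_tab and knob below 0.012 m), for 0.2 s.
At the end, for the whole second after the job is handed in: The bar knob points at the mark within 0.2 rad (about 11 degrees) and the hood's tab stands above the knob's axis within 12 mm (all of step 2); the robot touches nothing.
It fails at once if the round knob of the other regulator is turned (its edge point moved by more than 6 mm) (distance of round_knob from where it was at the start of the episode above 0.006 m).
It also fails if it takes over 48 s, if anything falls off the work surface, if the arm or the gripper's body presses on something with over 40 N, if the wrist force passes 120 N, or if a joint passes its speed limit or range.

## Working session

There is one attempt and no reset: what is moved stays moved. The work goes in short steps, Python scripts to look and compute and a tool call to move; the robot and the scene stay as the last step left them, time stands still between calls to the robot, and variables do not carry over. Pictures are saved under pics/ and viewed, at most 10 in all, crops included, and the job is handed in when it is done.

Besides the shell and the picture viewer there is one more tool, called after ">>>" as name(argument=value, ...), one argument or row to a line, values as JSON. apply_moves: Moves the arm, as the interface text tells. Its arguments: {"type":"object","properties":{"plan":{"type":"array"},"grip_force":{"type":"number"}},"required":["plan"]}

```bash
mkdir -p pics; ls; cat > h.py <<'E'
from station import *
import numpy as np, cv2
def save(name,fn):
    im=get_image(name); cv2.imwrite('pics/'+fn,im['pixels'][:,:,::-1]); np.savez('pics/'+fn+'.npz',**im); return im
def ray(im,u,v,z):
    K=np.array(im['intrinsics']);R=np.array(im['rotation']);c=np.array(im['xyz'])
    d=np.linalg.solve(K,[u,v,1.]);d=R@np.array([d[0],-d[1],-d[2]])
    return c+d*(z-c[2])/d[2]
def proj(im,p):
    K=np.array(im['intrinsics']);R=np.array(im['rotation']);c=np.array(im['xyz'])
    q=R.T@(np.array(p)-c); q=K@np.array([q[0],-q[1],-q[2]]); return q[:2]/q[2]
E
python3 - <<'E'
from h import *
a=[save(n,n+'0.png') for n in('scene','side','wrist')]
for i in a: print(i['xyz'],i['rotation'],i['intrinsics'], i.keys())
print(state())
s=np.hstack([a[0]['pixels'],a[1]['pixels']])
E
```

```text
pics
[0.99173099 0.1781262  0.54327296] [ 47.41836697   1.17880121 110.24277723] [[380.81725927   0.         255.97674268]
 [  0.         380.81725927 188.02379077]
 [  0.           0.           1.        ]] dict_keys(['pixels', 'intrinsics', 'xyz', 'rotation'])
[ 0.35332309 -0.36943199  0.65299365] [ 39.65492534  -0.04050019 -25.51837373] [[386.13612136   0.         257.37134434]
 [  0.         386.13612136 194.64332356]
 [  0.           0.           1.        ]] dict_keys(['pixels', 'intrinsics', 'xyz', 'rotation'])
[0.67448169 0.08047657 0.37277975] [-18.22747708   0.02000625  -0.0595145 ] [[268.12811915   0.         255.17773274]
 [  0.         268.12811915 197.81534851]
 [  0.           0.           1.        ]] dict_keys(['pixels', 'intrinsics', 'xyz', 'rotation'])
{'time_s': 0.15, 'joint_pos': array([-4.80194295, 33.02181387,  1.42450814, 82.3737799 , -0.86028073,
       64.68723686, -3.23651351]), 'qd': array([ 0.03696017, -0.12228859,  0.11223513, -0.15758744,  0.04176215,
       -0.01231397, -0.01041814]), 'joint_efforts': array([ 3.53695883e-03, -7.66262698e+01,  2.25340560e+00, -2.86181796e+01,
        1.58117601e-02,  9.86463390e-03, -3.06662548e-05]), 'tcp_pos': array([6.74664421e-01, 1.49389667e-05, 2.30648268e-01]), 'eef_rot': array([-1.79927817e+02,  3.10843082e-03,  9.00021376e+01]), 'force': array([ 0.17238542, -0.5238044 , -0.04883495]), 'moment': array([-0.04169724, -0.02221448,  0.05591071]), 'grip_force': 0.0, 'grip_width': 0.08533378744717948}
```

View pics/scene0.png

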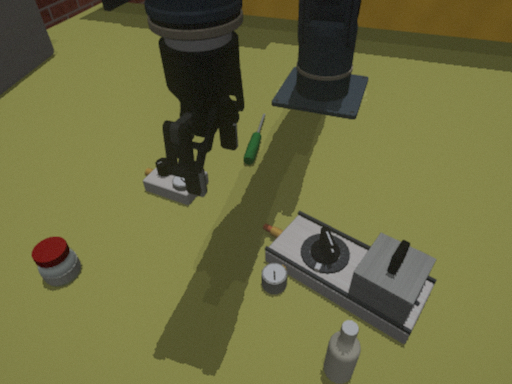

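View pics/wrist0.png

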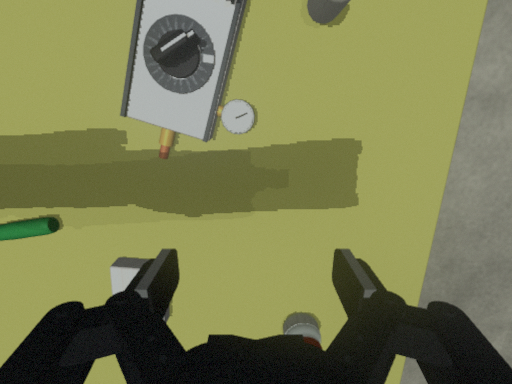

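```bash
python3 - <<'E'
import re
s=open('h.py').read()
s=s.replace("def save","from scipy.spatial.transform import Rotation as Ro\ndef save",1).replace("R=np.array(im['rotation'])","R=Ro.from_euler('xyz',im['rotation'],degrees=True).as_matrix()")
open('h.py','w').write(s)
import sys; sys.path.insert(0,'.')
from h import *
w=dict(np.load('pics/wrist0.png.npz')); c=dict(np.load('pics/scene0.png.npz')); sd=dict(np.load('pics/side0.png.npz'))
a=cv2.resize(w['pixels'][0:150,110:260],(600,600),interpolation=cv2.INTER_CUBIC)
cv2.imwrite('pics/wz.png',a[:,:,::-1])
print(ray(w,180,55,.037),ray(w,208,57,.037),ray(c,326,252,.037),ray(c,400,257,.123))
for n,f in(('side',sd),): cv2.imwrite('pics/sz.png',cv2.resize(f['pixels'],(800,600),interpolation=cv2.INTER_CUBIC)[:,:,::-1])
E
```

```text
[0.59008953 0.13865312 0.037     ] [0.62138905 0.13660493 0.037     ] [0.58738514 0.14135107 0.037     ] [0.63144746 0.24328749 0.123     ]
```

View pics/wz.png

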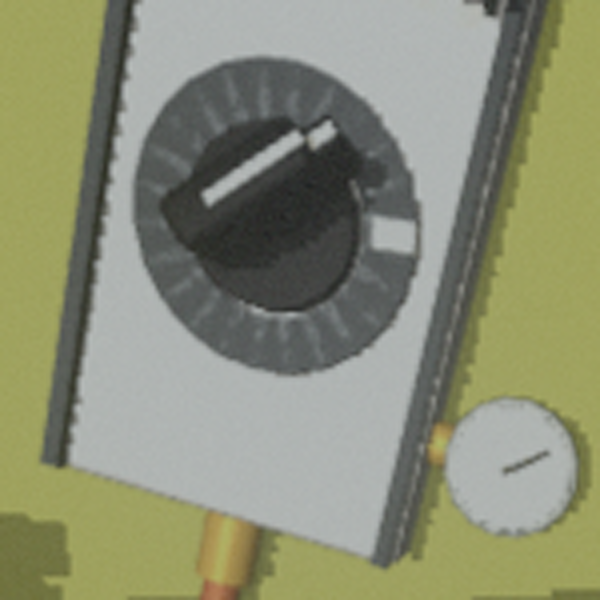

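View pics/sz.png

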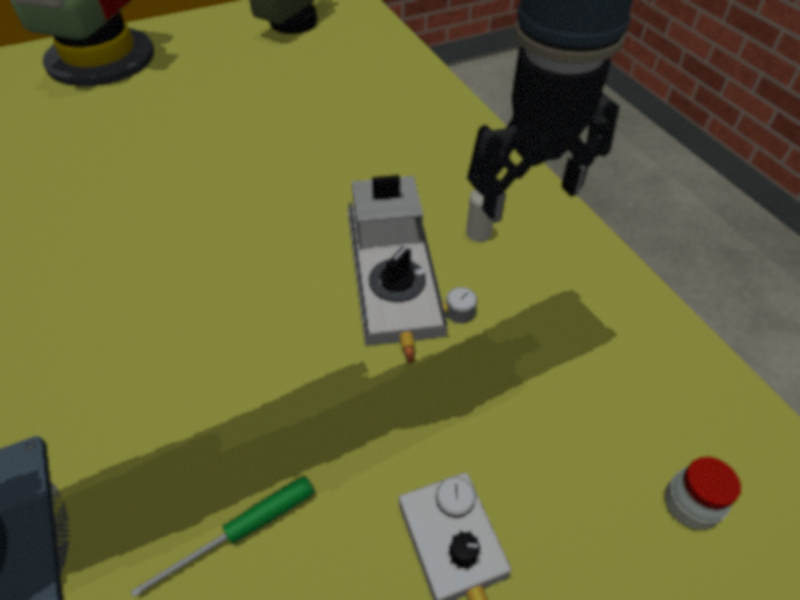

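The wrist crop shows the mark at wrist pixel (208.5,59), ring centre near (179.3,53.8), and the bar's white line from (161.8,49.2) to (184.3,34.2) with the nose up-right at (193,32). The side view shows the hood beyond the knob with its tab at 800x600 pixel (386,187), and the round knob far off near (464,548).

```bash
python3 - <<'E'
from h import *
w,c,sd=[dict(np.load(f'pics/{n}0.png.npz')) for n in('wrist','scene','side')]
ctr=ray(w,179.3,53.8,.032); m=ray(w,208.5,59,.037)
a=ray(w,110+207/4,197/4,.078); b=ray(w,110+297/4,137/4,.078); n=ray(w,193,32.5,.07)
ang=lambda v:np.degrees(np.arctan2(v[1],v[0]))
print('ctr',ctr,'mark',m,np.linalg.norm((m-ctr)[:2]),ang(m-ctr),'bar',a,b,ang(b-a),'nose',n,ang(n-ctr))
s=1/1.5625
print('side ring',ray(sd,398*s,279*s,.032),'side mark', ray(sd,420*s,270*s,.037))
print('scene ring',ray(c,326,252,.032))
# tab dark blob
for n,im,box in(('side',sd,(365,170,408,205)),('scene',c,None)):
    x0,y0,x1,y1=[int(k*s) for k in box] if box else (385,237,415,278)
    g=im['pixels'][y0:y1,x0:x1].max(2)<55
    k,l,st,ce=cv2.connectedComponentsWithStats(g.astype(np.uint8)); j=1+st[1:,4].argmax()
    ys,xs=np.where(l==j); r=cv2.minAreaRect(np.c_[xs+x0,ys+y0].astype(np.float32)); print(n,st[j],ce[j]+[x0,y0],cv2.boxPoints(r).tolist())
    u,v=ce[j]+[x0,y0]; print(ray(im,u,v,.105),ray(im,u,v,.109))
# ring fit: dark ring in wrist
e=w['pixels'].astype(int); 
# block edges left/right rail, z=.03
for p in((120,115),(137,0),(208,138),(245,0)): print(p,ray(w,*p,.03))
E
```

```text
ctr [0.5881453  0.14074238 0.032     ] mark [0.62183892 0.13458219 0.037     ] 0.03425212367767274 -10.360932553024533 bar [0.58297379 0.13661076 0.078     ] [0.60608114 0.14945895 0.078     ] 29.07502582915625 nose [0.61300027 0.15283753 0.07      ] 25.948899544902634
side ring [0.58975965 0.13815533 0.032     ] side mark [0.62267961 0.13613409 0.037     ]
scene ring [0.58339178 0.14098788 0.032     ]
side [  6   5  17  14 225] [246.94222222 119.58222222] [[239.0, 113.0], [255.0, 113.0], [255.0, 126.0], [239.0, 126.0]]
[0.6209553  0.24350273 0.105     ] [0.61900176 0.2390287  0.109     ]
scene [  3   4  21  34 343] [397.85714286 257.49854227] [[385.2000732421875, 270.6000061035156], [401.00006103515625, 239.00001525878906], [410.60003662109375, 243.80001831054688], [394.800048828125, 275.4000244140625]]
[0.61789707 0.24333561 0.105     ] [0.62130895 0.24274046 0.109     ]
(120, 115) [0.50918212 0.07428455 0.03      ]
(137, 0) [0.5464918  0.19326555 0.03      ]
(208, 138) [0.61516984 0.04661473 0.03      ]
(245, 0) [0.66345777 0.19313063 0.03      ]
```

>>> apply_moves(
  plan=[0.349,-0.215,0.17,0,0,0.342,0.1,0.349,-0.215,0.17,0,0,0.342,0.1,0.349,-0.215,0.17,0,0,0.342,0.1,0.349,-0.215,0.17,0,0,0.342,0.1,0.349,-0.215,0.17,0,0,0.342,0.1,0.349,-0.215,0.17,0,0,0.342,0.1,0.349,-0.215,0.17,0,0,0.342,0.1,0.349,-0.215,0.17,0,0,0.342,0.1,0.349,-0.215,0.17,0,0,0.342,0.1,0.349,-0.215,0.17,0,0,0.342,0.1,0.349,-0.215,0.17,0,0,0.342,0.1,0.349,-0.215,0.17,0,0,0.342,0.1,0.349,-0.215,0.17,0,0,0.342,0.1],
  grip_force=40,
)

```text
time_s: 1.23
tcp_pos: [0.589, 0.1395, 0.1632]
eef_rot: [-180.0, 0.0, 28.5]
force: [0.4, -0.3, 0.4]
grip_width: 0.0472
grip_force: 0.0
```

```bash
python3 - <<'E'
from h import *
s=state(); print(s['time_s'],s['tcp_pos'],s['eef_rot'],s['grip_width'],s['force'],s['joint_pos'])
w=save('wrist','w1.png'); print(w['xyz'],w['rotation'])
for p in((.589,.1395,.032),(.6225,.1345,.037),(.62,.243,.123)): print(proj(w,p))
E
```

```text
1.2333 [0.58900102 0.13951081 0.16324832] [-1.79993287e+02  3.72477368e-03  2.85460755e+01] 0.04717119971726877 [ 0.41343729 -0.34148993  0.35456478] [-28.89222944  31.90924047  17.63767125  98.85599208 -11.88764146
  51.07308701 -67.70654893]
[0.65936067 0.17794598 0.30549746] [-1.81885312e+01  6.79862306e-03 -6.15151714e+01]
[255.42947967 189.15757007]
[275.54798452 164.90444438]
[138.50971264 115.4924549 ]
```

View pics/w1.png

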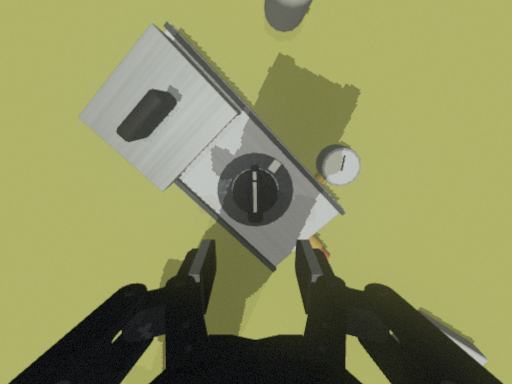

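The picture shows the bar upright in the image at (254.5,190), the mark at (275,166) as predicted, and the tab around (147,115). The fingers are lined up, so I'll descend and grip.

>>> apply_moves(
  plan=[0,0,0.15,0,0,0,0.1,0,0,0.22,0,0,0,0.1,0,0,0.292,0,0,0,0.1,0,0,0.292,0,0,0,0.1,0,0,0.292,0,0,0,0.1,0,0,0.292,0,0,0,-1,0,0,0.292,0,0,0,-1,0,0,0.292,0,0,0,-1,0,0,0.292,0,0,0,-1,0,0,0.292,0,0,0,-1,0,0,0.292,0,0,0,-1,0,0,0.292,0,0,0,-1,0,0,0.292,0,0,0,-1],
  grip_force=40,
)

```text
time_s: 2.37
tcp_pos: [0.5903, 0.1406, 0.049]
eef_rot: [180.0, -0.2, 28.5]
force: [-0.9, 1.4, 6.5]
grip_width: 0.0132
grip_force: 41.8
```

>>> apply_moves(
  plan=[0,0,0,0,0,0.03,-1,0,0,0,0,0,0.06,-1,0,0,0,0,0,0.09,-1,0,0,0,0,0,0.12,-1,0,0,0,0,0,0.15,-1,0,0,0,0,0,0.18,-1,0,0,0,0,0,0.2,-1,0,0,0,0,0,0.214,-1,0,0,0,0,0,0.214,-1,0,0,0,0,0,0.214,-1,0,0,0,0,0,0.214,-1],
)

```text
time_s: 3.28
tcp_pos: [0.5906, 0.1385, 0.0491]
eef_rot: [-180.0, -0.2, -10.1]
force: [0.2, -3.9, 5.9]
grip_width: 0.0134
grip_force: 41.9
```

>>> apply_moves(
  plan=[0,0,0,0,0,0,-0.1,0,0,0,0,0,0,-0.1,0,0,0,0,0,0,-0.1,0,0,0,0,0,0,-0.1,0,0,-0.15,0,0,0,0.1,0,0,-0.292,0,0,0,0.1,0,0,-0.292,0,0,0,0.1,0,0,-0.292,0,0,0,0.1,0,0,-0.292,0,0,0,0.1,0,0,-0.292,0,0,0,0.1],
)

```text
time_s: 4.12
tcp_pos: [0.5885, 0.14, 0.163]
eef_rot: [-180.0, 0.0, -10.0]
force: [-0.8, -0.2, -1.1]
grip_width: 0.047
grip_force: 0.0
```

```bash
python3 - <<'E'
from h import *
s=state(); print(s['time_s'],s['tcp_pos'],s['eef_rot'],s['grip_width'],s['force'],s['joint_pos'])
w=save('wrist','w2.png'); print(w['xyz'],w['rotation'])
for p in((.589,.1395,.032),(.6225,.1345,.037),(.62,.243,.123)): print(proj(w,p))
cv2.imwrite('pics/w2z.png',cv2.resize(w['pixels'][20:245,100:400],(800,600),interpolation=cv2.INTER_CUBIC)[:,:,::-1])
E
```

```text
4.1167 [0.58852064 0.14002254 0.16297651] [-1.79981579e+02  3.77267117e-02 -1.00475880e+01] 0.046961530372396844 [-0.77270117 -0.23675943 -1.12240113] [-36.8098023   34.14269027  30.92153697  99.19415627 -21.31984567
  52.62323829 -97.14958014]
[0.66751158 0.12592533 0.30517427] [-1.82362980e+01  6.40077474e-02 -1.00108497e+02]
[255.85751229 188.56388218]
[254.93667898 157.54769525]
[107.84262077 207.33416145]
```

View pics/w2z.png

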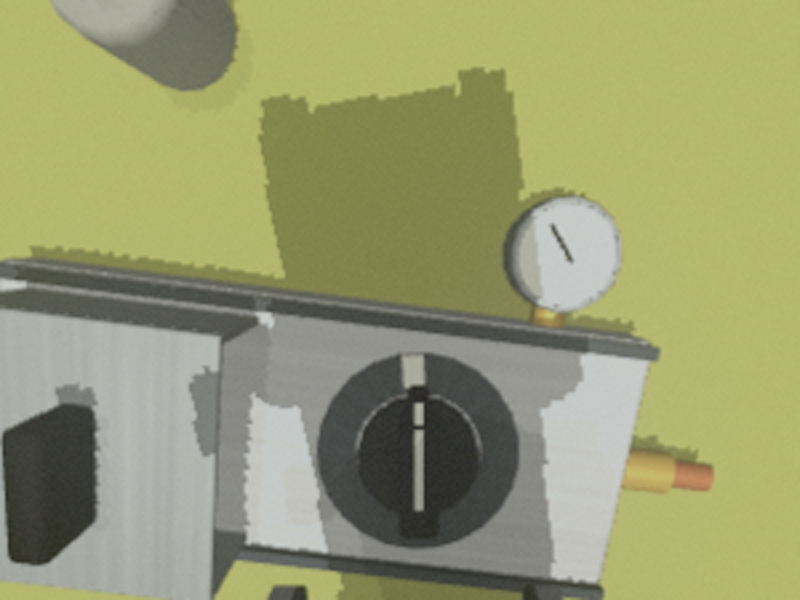

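```bash
python3 - <<'E'
from h import *
w=dict(np.load('pics/w2.png.npz')); k=8/3
z=lambda x,y,h: ray(w,100+x/k,20+y/k,h)
ang=lambda v:np.degrees(np.arctan2(v[1],v[0]))
c=z(418,450,.032); m=z(412,370,.037); print(c,m,ang(m-c),np.linalg.norm((m-c)[:2]),ang(z(418,403,.078)-z(418,512,.078)))
# block edge top rail and near edge
print(ang(z(0,262,.03)-z(655,348,.03)),ang(z(245,557,.03)-z(600,590,.03)))
print(ang(z(0,312,.087)-z(220,337,.087)),'roof')
g=(w['pixels'].max(2)<75).astype(np.uint8); g[:,:85]*=1
n,l,st,ce=cv2.connectedComponentsWithStats(g)
j=l[int(20+490/k),int(100+40/k)]; print(j,st[j])
cn=max(cv2.findContours((l==j).astype(np.uint8),0,2)[0],key=cv2.contourArea)
p=cv2.approxPolyDP(cn,2,True)[:,0]; print([(list(map(int,q)),ray(w,*q,.123).round(4)[:2].tolist(),ray(w,*q,.087).round(4)[:2].tolist()) for q in p])
E
```

```text
[0.58863174 0.13860375 0.032     ] [0.62138378 0.13514505 0.037     ] -6.02822520709515 0.03293415925340231 -10.003359285679094
72.55478370952633 74.06853857553243
73.4196450405683 roof
27 [ 101  172   35   60 1687]
[([133, 173], [0.6412, 0.217], [0.636, 0.235]), ([123, 172], [0.6431, 0.2236], [0.6383, 0.2429]), ([101, 183], [0.6382, 0.2415], [0.6325, 0.2643]), ([103, 227], [0.6058, 0.2519], [0.5936, 0.2768]), ([106, 230], [0.6031, 0.2506], [0.5903, 0.2752]), ([117, 230], [0.6016, 0.2425], [0.5886, 0.2655]), ([134, 215], [0.6109, 0.2262], [0.5998, 0.246])]
```

The knob line now points at the mark (zoom line x 418, mark at (412,370)), about 2–4° off, within tolerance. The tab is at about (0.6195, 0.2435) and the slide direction is about 73.3°.

>>> apply_moves(
  plan=[0.03,-0.269,0,0,0,0.038,0.1,0.03,-0.269,0,0,0,0.038,0.1,0.03,-0.269,0,0,0,0.038,0.1,0.03,-0.269,0,0,0,0.038,0.1,0.03,-0.269,0,0,0,0.038,0.1,0.03,-0.269,0.09,0,0,0.038,0.1,0.03,-0.269,0.173,0,0,0.038,0.1,0.03,-0.269,0.173,0,0,0.038,0.1,0.03,-0.269,0.173,0,0,0.038,0.1,0.03,-0.269,0.173,0,0,0.038,-1,0.03,-0.269,0.173,0,0,0.038,-1,0.03,-0.269,0.173,0,0,0.038,-1,0.03,-0.269,0.173,0,0,0.038,-1,0.03,-0.269,0.173,0,0,0.038,-1,0.03,-0.269,0.173,0,0,0.038,-1,0.03,-0.269,0.173,0,0,0.038,-1,0.03,-0.269,0.173,0,0,0.038,-1],
  grip_force=30,
)

```text
time_s: 5.58
tcp_pos: [0.6208, 0.2433, 0.0961]
eef_rot: [-179.9, -0.1, -16.9]
force: [-0.4, -0.3, 7.1]
grip_width: 0.0114
grip_force: 31.7
```

>>> apply_moves(
  plan=[0,0.02,0,0,0,0,-1,0,0.05,0,0,0,0,-1,0,0.08,0,0,0,0,-1,0,0.11,0,0,0,0,-1,0,0.14,0,0,0,0,-1,0,0.17,0,0,0,0,-1,0,0.2,0,0,0,0,-1,0,0.225,0,0,0,0,-1,0,0.24,0,0,0,0,-1,0,0.25,0,0,0,0,-1,0,0.255,0,0,0,0,-1,0,0.26,0,0,0,0,-1,0,0.265,0,0,0,0,-1,0,0.265,0,0,0,0,-1,0,0.265,0,0,0,0,-1],
)

```text
time_s: 6.83
tcp_pos: [0.5896, 0.1425, 0.0961]
eef_rot: [-179.9, -0.1, -16.9]
force: [-2.5, 1.5, 9.8]
grip_width: 0.0112
grip_force: 32.2
```

Near home; pressing gently to find the stop.

>>> apply_moves(
  plan=[0,0.005,0,0,0,0,-1,0,0.01,0,0,0,0,-1,0,0.015,0,0,0,0,-1,0,0.02,0,0,0,0,-1,0,0.02,0,0,0,0,-1,0,0.02,0,0,0,0,-1],
)

```text
time_s: 7.33
tcp_pos: [0.5884, 0.1386, 0.0961]
eef_rot: [-179.6, -0.2, -16.8]
force: [2.2, 12.1, 6.1]
grip_width: 0.0118
grip_force: 32.2
```

The hood met its stop (12 N) at (0.588, 0.139), right over the knob axis. Next I'll release and retreat.

>>> apply_moves(
  plan=[0,-0.008,0,0,0,0,-1,0,-0.008,0,0,0,0,-0.2,0,-0.008,0,0,0,0,0.1,0,-0.008,0,0,0,0,0.1,0,-0.008,0,0,0,0,0.1,0,-0.008,0,0,0,0,0.1,0,-0.008,-0.1,0,0,0,0.1,0,-0.008,-0.2,0,0,0,0.1,0,-0.008,-0.3,0,0,0,0.1,0,-0.008,-0.3,0,0,0,0.1,0,-0.008,-0.3,0,0,0,0.1],
)

```text
time_s: 8.25
tcp_pos: [0.5886, 0.1374, 0.2165]
eef_rot: [-179.9, -0.2, -16.9]
force: [0.3, 0.1, -0.7]
grip_width: 0.0467
grip_force: 0.0
```

```bash
python3 - <<'E'
from h import *
s=state(); print(s['time_s'],s['tcp_pos'],s['force'])
c=save('scene','c3.png')
print(proj(c,(.589,.1395,.123)))
cv2.imwrite('pics/c3z.png',cv2.resize(c['pixels'][150:350,230:450],(660,600),interpolation=cv2.INTER_CUBIC)[:,:,::-1])
E
```

```text
8.25 [0.58861634 0.13735392 0.21648707] [ 0.29307018  0.05209739 -0.74967962]
[330.49958741 216.77812338]
```

View pics/c3z.png

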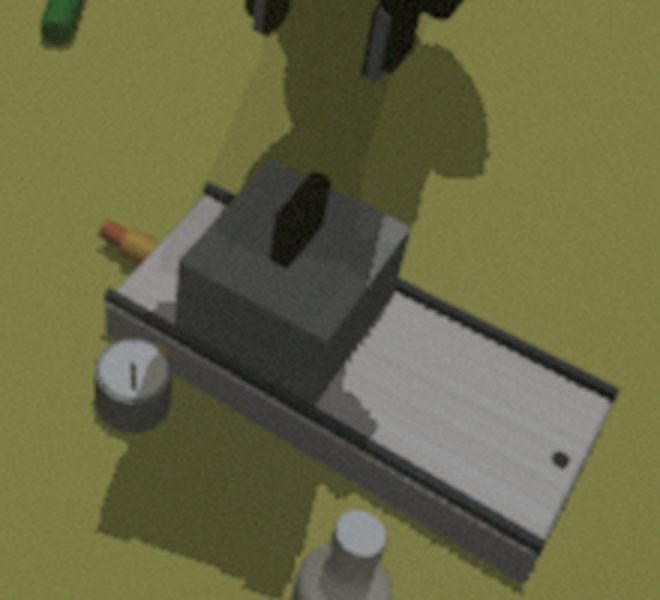

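The hood is home: the tab top is near pixel (331,215) against a predicted (330.5,217), the knob is fully covered, and the gripper is clear above.

```bash
python3 -c "
from station import *
print(sign_off())"
```

```text
the job is handed in; nothing more can be done
None
```

The bar knob was turned clockwise to within about 4° of the white mark, the hood was slid to its stop over the knob, the other regulator was left untouched, and the job was handed in at about 8 s on the robot's clock; no verdict came back.

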